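Flip the stock tags of the parts bins

TASK

Each bin on the parts board has a hinged metal tag in front of it. Gently push tags over with a fingertip, without gripping anything, so that only the tags of the bins heaped full lean back towards the bins (round disc showing) and the tag of any bin that is not full leans forward towards the robot (bar showing). Leave the bins and everything else on and around the board where they stand.

Things in the scene. Friction and masses are not known exactly. Their poses are not given: they have to be found in the camera images.
- board: plywood board, fixed, 340 mm (x) by 430 mm (y), 12 mm thick; origin at the centre of its underside; +x points away from the robot. Four tag stands in a row along y (pins at board x = -70 mm, 100 mm apart); behind them four bins (centres at board x = +105 mm, 100 mm apart), one straight behind each tag. Which tag and bin stands at which place changes
- tag_a_base: stand of one tag, dark steel, fixed; origin at the centre of its underside (on the board's top); axes as the board's. The hinge pin runs along y, 40 mm straight above the origin (52 mm above the bench). Foot 60 x 62 mm, two cheeks, 60 mm over their outsides, that end 16 mm above the pin. The tag is an aluminium plate 46 mm wide, 4 mm thick, about 40 g, that reaches 62 mm from the pin
- tag_a (a joint): lean of that tag, rad: 0 upright, +0.55 on its stop towards the bins (disc face up: full), -0.55 on its stop towards the robot (bar face up: not full). Turns freely; past upright it falls by its weight to the other stop. Leaning, its free edge is 32 mm (horizontally) from the pin and 105 mm above the bench (upright 114 mm); below it is open, so a fingertip lowered beyond the edge can push it over
- tag_b_base: stand of another, equal tag
- tag_b (a joint): lean of that tag, as tag_a
- tag_c_base: stand of another, equal tag
- tag_c (a joint): lean of that tag, as tag_a
- tag_d_base: stand of another, equal tag
- tag_d (a joint): lean of that tag, as tag_a
- bin_bearings: blue plastic bin, 110 mm (x) by 85 mm (y), 60 mm tall (rim 72 mm above the bench; front wall 120 mm behind the pin of its tag), fixed; origin at the centre of its underside; FULL: heaped with ball bearings to some 15 mm over its rim
- bin_bolts: same bin, FULL: heaped with bolts to some 15 mm over its rim
- bin_bushes: same bin, FULL: heaped with rubber bushes to some 15 mm over its rim
- bin_few: same bin, not full: only two bearings on its floor
- socket: steel socket, 22 mm across, 36 mm tall, standing on the board between tags; to be left alone; origin at the centre of its underside
- coupling: short brass tube, 22 mm across, 30 mm tall, standing on the board between tags; to be left alone; origin at the centre of its underside
- bush: black rubber bush, 24 mm across, 31 mm tall, standing on the board between tags; to be left alone; origin at the centre of its underside
- spray_can: grey can, 58 mm across, 160 mm tall, left of the board; to be left alone; origin at the centre of its underside
- jar: amber jar, 66 mm across, 75 mm tall, right of the board; to be left alone; origin at the centre of its underside
- screwdriver: screwdriver lying left of the board; to be left alone; origin at the centre of its underside
- wrench: wrench lying right of the board; to be left alone; origin at the centre of its underside

How it is judged:
By the outcome, as a careful person would: the job done as asked, in the order asked, and still so for the second after the job is handed in, with the robot touching nothing.
It also fails if it takes over 58 s, if anything falls off the work surface, if the arm or the gripper's body presses on something with over 40 N, if the wrist force passes 120 N, or if a joint passes its speed limit or range.

ROBOT

A 7-joint arm with a two-finger parallel gripper is mounted at the origin on the work surface. World frame = base frame: x ahead of the robot, y to its left, z up, the work surface at z = 0. Lengths are in mm, angles in rad, forces in N, time in s.
With the tool pointing down it reaches from about 425 to 825 mm from the base axis. Payload 3.6 kg.
Tool frame: the origin (TCP) lies midway between the tips of the shut fingers; the grasp point (between the pads) lies 19 mm behind it; z points along the fingers, y is the line along which they close (so a half turn about z gives the same grasp; the last joint's range is limited). The gripper opens to 85 mm and grips with 20 to 120 N. Pads are 22 mm wide; open, the fingers measure 114 mm over their backs; the gripper's body (76 mm by 85 mm) begins 54 mm behind the grasp point. The pads swing forward as they close: fully open they stand 13 mm farther back than shut.
Start: joints at [-1.167, 0.615, -0.013, 1.423, 0.008, 1.103, -0.04], TCP at [270.812, 590.867, 231.297] pointing down, gripper open.
Joint ranges: [-3.12, 3.12], [-0.3, 2.06], [-1.34, 1.32], [0.26, 2.42], [-1.36, 4.5], [0.01, 1.98], [-2.84, 2.84]. Speed limits (rad/s): [2.79, 2.79, 3.14, 3.14, 3.14, 3.14, 3.14].

INTERFACE

Orientations are given as [roll, pitch, yaw] about the fixed x, y, z axes, in that order (R = Rz(yaw) Ry(pitch) Rx(roll)).
In Python, from rig import status, imaging, workorder gives the robot as it stands.
- The arm moves only by the tool carry_out, never from a script. Its argument "commands" is a list of rows, each an object with "delta_pos": the shift along the world's x, y, z each as a share of 0.5 m, from -1 to 1, a list of three; "angular": the turn, a rotation vector about the world's x, y, z each as a share of 30 degrees, from -1 to 1, a list of three; "fingers": the opening, from 0 (shut) to 1 (fully open). A call has 1 to 8 rows; each row is the pose to reach, as a shift and turn from the pose commanded when the call began; what a row does not reach only later rows make up. A row lasts 1/10 s, in which the tool goes at most 50 mm and 8.59 degrees, less where a joint would pass 70% of its speed; a pose out of reach is approached as far as the arm can. A call with a number of a shift or a turn outside -1 to 1 is refused whole. A call with a gripper value outside its range is refused whole. The fingers move at their own pace and stop on an object; "newtons" is the grip in N (left out, the last holds). Time passes only in rows, so rows that repeat a pose let the fingers close. It gives the time, the measured TCP pose, the force, the opening and the grip force at its end, in the units of the state.
- status.observe(): the state, without advancing time (a new reading comes with each control period).
- imaging.get_image(name): name is "side" or "top" or "wrist"; returns a dict with "color" (384x512x3 uint8, blue, green, red), "depth" (384x512 float32, mm along the optical axis (not along the pixel's ray), 0 where there is no reading), "fx", "fy", "cx", "cy" (pixels), "k1" (the pictures are not rectified: a ray, as slopes to the right and down, at radius r is drawn at 1 + k1 r^2 times it, then the intrinsics apply), "xyz" and "orientation" of the camera in the world. Camera axes: x right, y down, z forward; pixel columns grow to the right and rows downward; lengths in mm; the calibration is good to about 2 mm. A picture is of the moment at which its call begins.
- workorder.sign_off(): hands the job in; it is judged then, once.
The state is a dict: "t": time; "joint_positions": joint angles; "qd": joint speeds; "joint_torque": joint torques, N m; "tcp_pos": TCP position; "tool_rot": TCP orientation; "contact_force": force on the tool from outside, world axes, zero at the start; "moment": the same for the moment, N m; "grip_width": finger opening in mm; "grip_force": force on a finger pad.
Only numpy, scipy, OpenCV 4.12 (cv2) and the standard library are available. Lean on these libraries where they do the work, as an engineer would, in place of code of your own. Each camera call takes 0.05 s, during which the arm holds its last target. There are 200 camera calls.

## Working session

There is one attempt and no reset: what is moved stays moved. The work goes in short steps, Python scripts to look and compute and a tool call to move; the robot and the scene stay as the last step left them, time stands still between calls to the robot, and variables do not carry over. Pictures are saved under pics/ and viewed, at most 10 in all, crops included, and the job is handed in when it is done.

Besides the shell and the picture viewer there is one more tool, called after "Emit:" by a JSON object that holds its "op" and its "data". carry_out: Moves the arm, as the interface text tells. Shift numbers are shares of 0.5 m and turn numbers shares of 30 degrees, none past 1 either way. Its arguments: {"type":"object","properties":{"commands":{"type":"array"},"newtons":{"type":"number"}},"required":["commands"]}

```bash
mkdir -p pics; ls
cat > h.py <<'E'
import numpy as np,cv2
from scipy.spatial.transform import Rotation as R
from rig import status,imaging,workorder
def get(n,save=None):
    d=imaging.get_image(n)
    if save: cv2.imwrite('pics/'+save,d['color'])
    return d
def cam(d):
    o=np.array(d['orientation'],float)
    Rm=o if o.shape==(3,3) else R.from_euler('xyz',o).as_matrix()
    return Rm,np.array(d['xyz'],float)
def ray(d,u,v):
    K=np.array([[d['fx'],0,d['cx']],[0,d['fy'],d['cy']],[0,0,1.]])
    p=cv2.undistortPoints(np.array([[[u,v]]],float),K,np.array([d['k1'],0,0,0.])).ravel()
    Rm,c=cam(d); return c,Rm@np.array([p[0],p[1],1.])
def onz(d,u,v,z):
    c,r=ray(d,u,v); return c+r*(z-c[2])/r[2]
def dep(d,u,v):
    c,r=ray(d,u,v); return c+r*d['depth'][int(v),int(u)]
E
python3 - <<'E'
from h import *
print(status.observe())
for n in ('top','side'):
    d=get(n,n+'0.png'); print(n,d['xyz'],d['orientation'],d['fx'],d['k1'])
    np.savez('pics/'+n+'0.npz',**d)
a=cv2.imread('pics/top0.png');b=cv2.imread('pics/side0.png')
E
```

```text
pics
{'t': 0.0, 'joint_positions': array([-1.16746381,  0.61593289, -0.01263722,  1.42496251,  0.00808171,
        1.10337836, -0.04037912]), 'qd': array([-0.00028653,  0.00072176, -0.00206626, -0.00064759,  0.00113266,
       -0.00148126, -0.00209266]), 'joint_torque': array([ 4.01039333e-04, -4.69216061e+01,  2.59108068e-01, -1.71027249e+01,
        9.99337732e-03,  9.61525308e-03,  1.17381635e-06]), 'tcp_pos': array([270.51580979, 590.16650629, 230.10813234]), 'tool_rot': array([-3.13896103e+00,  1.08013860e-05,  2.71185680e+00]), 'contact_force': array([-0.48538517,  0.73340591,  0.47796269]), 'moment': array([0.07194965, 0.02777655, 0.03408729]), 'grip_force': 0.0, 'grip_width': 85.1890044126616}
top [ 425.12416641   12.04216976 1027.37514861] [-2.96822419 -0.02608253 -1.59037366] 367.54763001409896 -0.006827332100948182
side [ 360.24444915 -686.17553791  657.84223404] [-2.26670537  0.0210344  -0.3539372 ] 348.2129071180542 -0.08973246076847322
```

View pics/top0.png

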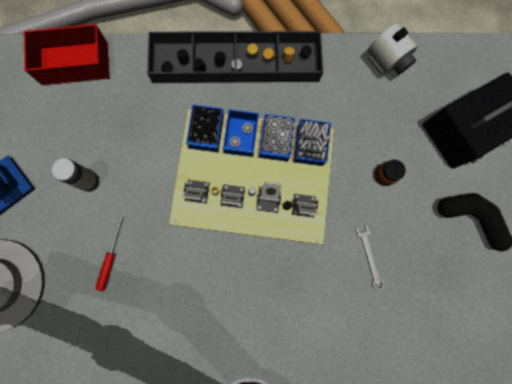

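View pics/side0.png

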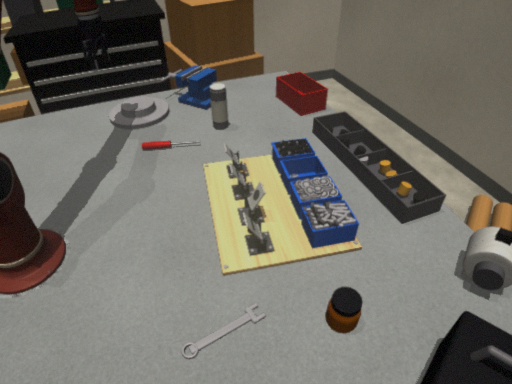

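The top view shows the board at (170–333, 107–243). The bins from left to right are bushes (205,127), few (241,132), bearings (277,137) and bolts (313,142). The tags are at (196,190), (232,195), (269,196) and (306,205). I'll zoom in to read the leans and measure.

Run:
```python
from h import *
t=dict(np.load('pics/top0.npz'));s=dict(np.load('pics/side0.npz'))
a=cv2.resize(t['color'][170:245,165:340],None,fx=4.4,fy=4.4,interpolation=cv2.INTER_CUBIC)[:300,:780]
b=cv2.resize(s['color'][135:265,195:365],None,fx=2.3,fy=2.3,interpolation=cv2.INTER_CUBIC)[:300]
o=np.zeros((600,780,3),np.uint8);o[:a.shape[0],:a.shape[1]]=a;o[300:300+b.shape[0],:b.shape[1]]=b
cv2.imwrite('pics/c0.png',o)
# board corners
hsv=cv2.cvtColor(t['color'],cv2.COLOR_BGR2HSV)
m=cv2.inRange(hsv,(18,60,80),(38,255,255)); m[:100]=0
blue=cv2.inRange(hsv,(105,120,60),(130,255,255)); blue[:,:100]=0
m=cv2.morphologyEx(m|blue,cv2.MORPH_OPEN,np.ones((3,3)))
c=max(cv2.findContours(m,0,2)[0],key=cv2.contourArea)
h=cv2.convexHull(c)
for e in (3,4,6): print(e,cv2.approxPolyDP(h,e,True)[:,0].tolist())
# tag points from depth: height 95..120 over board
for n,d in(('top',t),('side',s)):
    v,u=np.mgrid[0:384,0:512]
    K=np.array([[d['fx'],0,d['cx']],[0,d['fy'],d['cy']],[0,0,1.]])
    p=cv2.undistortPoints(np.stack([u.ravel(),v.ravel()],-1).astype(float)[:,None],K,np.array([d['k1'],0,0,0.]))[:,0]
    Rm,cc=cam(d); P=(np.c_[p,np.ones(len(p))]*d['depth'].reshape(-1,1))@Rm.T+cc
    P=P.reshape(384,512,3)
    z=P[...,2]
    mk=((z>85)&(z<125)&(P[...,0]>400)&(P[...,0]<800)&(abs(P[...,1])<260)).astype(np.uint8)
    k,l,st,ce=cv2.connectedComponentsWithStats(mk)
    for i in range(1,k):
        if st[i,4]>8:
            q=P[l==i]; top=q[q[:,2]>q[:,2].max()-8]
            print(n,st[i,4],ce[i].round(),q.min(0).round(),q.max(0).round(),'edge',top.mean(0).round())
```

```text
3 [[330, 161], [323, 239], [315, 242], [178, 225], [170, 220], [182, 143], [262, 119]]
4 [[330, 161], [323, 239], [315, 242], [170, 220], [182, 143], [262, 119]]
6 [[330, 161], [323, 239], [170, 220], [182, 143], [262, 119]]
top 59 [200. 121.] [761. 106.  85.] [799. 127.  94.] edge [780. 118.  89.]
top 18 [209. 116.] [789.  85.  85.] [800.  98.  90.] edge [795.  92.  88.]
top 37 [207. 123.] [765.  90.  85.] [784. 106.  92.] edge [776.  97.  88.]
top 38 [285. 126.] [ 754. -117.   85.] [ 776. -100.   92.] edge [ 764. -110.   87.]
top 35 [197. 132.] [742. 117.  85.] [759. 135.  93.] edge [750. 126.  89.]
top 39 [206. 133.] [737.  90.  85.] [756. 111.  94.] edge [746. 101.  88.]
top 47 [271. 137.] [720. -89.  85.] [748. -61.  90.] edge [734. -73.  87.]
top 25 [306. 137.] [ 727. -174.   85.] [ 739. -157.   92.] edge [ 733. -166.   88.]
top 22 [278. 142.] [708. -98.  85.] [732. -85.  91.] edge [719. -91.  87.]
top 18 [308. 149.] [ 695. -178.   85.] [ 703. -164.   93.] edge [ 699. -171.   89.]
top 135 [271. 186.] [588. -90.  85.] [609. -45. 110.] edge [604. -71. 105.]
top 98 [192. 195.] [56
[... 397 characters left out ...]
 85.] [573.  60. 107.] edge [557.  35. 103.]
side 35 [308. 182.] [714. -88.  85.] [746. -64.  89.] edge [732. -74.  86.]
side 109 [259. 191.] [589. -94.  85.] [608. -46. 107.] edge [602. -71. 103.]
side 16 [306. 188.] [ 708. -104.   85.] [729. -88.  89.] edge [717. -94.  86.]
side 23 [325. 188.] [ 745. -120.   85.] [ 775. -103.   89.] edge [ 761. -113.   87.]
side 23 [326. 205.] [ 728. -183.   85.] [ 737. -160.   91.] edge [ 731. -172.   88.]
side 24 [315. 209.] [ 693. -181.   85.] [ 707. -166.   92.] edge [ 698. -175.   88.]
side 9 [330. 211.] [ 726. -195.   85.] [ 733. -187.   87.] edge [ 729. -191.   86.]
side 99 [247. 222.] [ 523. -186.   85.] [ 544. -138.  106.] edge [ 528. -161.  103.]
```

View pics/c0.png

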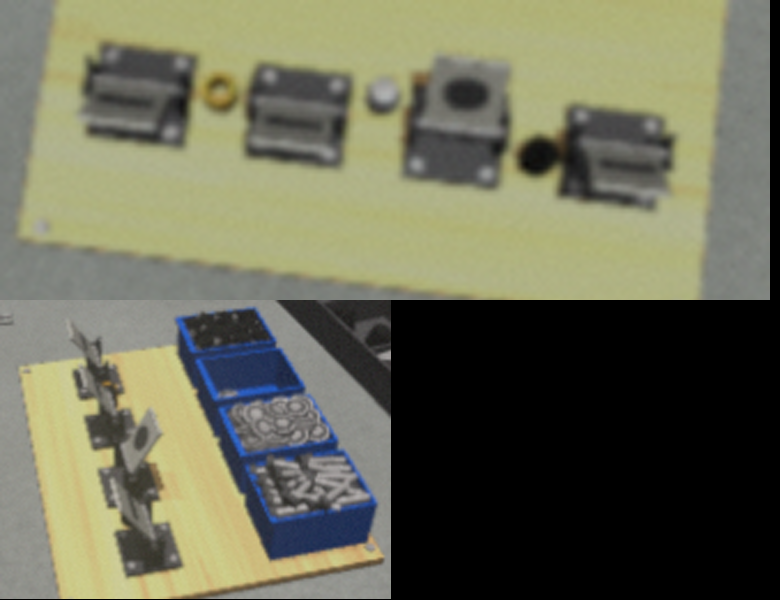

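The tags from left to right show bar, bar, disc, bar. Only the bushes tag (pin about (603,132)) and the bolts tag (pin about (559,-164)) need to go back. The board's +x direction is about (0.989,-0.147). The fingers shut on the way over.

Emit:
{"op": "carry_out", "data": {"commands": [{"delta_pos":[0.536,-0.898,0],"angular":[0,0,0],"fingers":0},{"delta_pos":[0.536,-0.898,0],"angular":[0,0,0],"fingers":0},{"delta_pos":[0.536,-0.898,0],"angular":[0,0,0],"fingers":0},{"delta_pos":[0.536,-0.898,0],"angular":[0,0,0],"fingers":0},{"delta_pos":[0.536,-0.898,0],"angular":[0,0,0],"fingers":0},{"delta_pos":[0.536,-0.898,0],"angular":[0,0,0],"fingers":0},{"delta_pos":[0.536,-0.898,0],"angular":[0,0,0],"fingers":0},{"delta_pos":[0.536,-0.898,0],"angular":[0,0,0],"fingers":0}]}}

```text
t: 0.9
tcp_pos: [476.3, 245.4, 231.1]
tool_rot: [-3.141, -0.0, 2.712]
contact_force: [1.5, 1.4, 0.3]
grip_width: 0.2
grip_force: 0.0
```

Emit:
{"op": "carry_out", "data": {"commands": [{"delta_pos":[0.125,-0.208,0],"angular":[0,0,0],"fingers":0},{"delta_pos":[0.125,-0.208,0],"angular":[0,0,0],"fingers":0},{"delta_pos":[0.125,-0.208,0],"angular":[0,0,0],"fingers":0},{"delta_pos":[0.125,-0.208,0],"angular":[0,0,0],"fingers":0},{"delta_pos":[0.125,-0.208,0],"angular":[0,0,0],"fingers":0},{"delta_pos":[0.125,-0.208,0],"angular":[0,0,0],"fingers":0}]}}

```text
t: 1.5
tcp_pos: [537.2, 145.7, 231.1]
tool_rot: [3.141, -0.002, 2.715]
contact_force: [-0.4, -0.2, 0.1]
grip_width: 0.0
grip_force: 0.0
```

Run:
```python
from h import *
print(status.observe()['tcp_pos']); d=get('wrist','w1.png')
```

```text
[537.16870921 145.7439679  231.05003338]
```

View pics/w1.png

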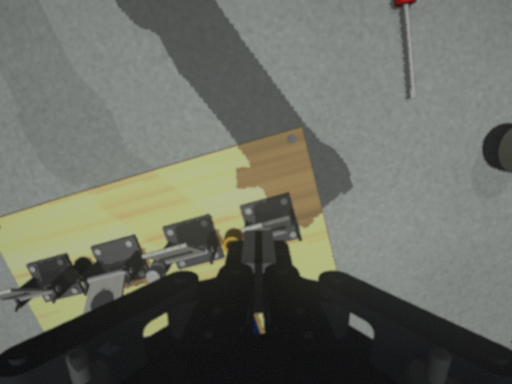

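The wrist view shows the shut fingers at (260,245), near the bushes tag at (268,225), with nothing in between. Next I lower the fingers in front of its edge.

Emit:
{"op": "carry_out", "data": {"commands": [{"delta_pos":[0,-0.006,-0.08],"angular":[0,0,0],"fingers":0},{"delta_pos":[0,-0.006,-0.16],"angular":[0,0,0],"fingers":0},{"delta_pos":[0,-0.006,-0.22],"angular":[0,0,0],"fingers":0},{"delta_pos":[0,-0.006,-0.26],"angular":[0,0,0],"fingers":0},{"delta_pos":[0,-0.006,-0.288],"angular":[0,0,0],"fingers":0},{"delta_pos":[0,-0.006,-0.288],"angular":[0,0,0],"fingers":0},{"delta_pos":[0,-0.006,-0.288],"angular":[0,0,0],"fingers":0}]}}

```text
t: 2.25
tcp_pos: [538.1, 141.8, 87.6]
tool_rot: [3.141, -0.0, 2.714]
contact_force: [0.5, -0.4, -0.2]
grip_width: -0.2
grip_force: 0.0
```

Run:
```python
from h import *
print(status.observe()['tcp_pos'])
a=get('wrist')['color'];b=get('side')['color']
b=cv2.resize(b[100:270,150:350],(512,435))[:300]
o=np.zeros((600,512,3),np.uint8);o[:300]=a[:300];o[300:]=b
cv2.imwrite('pics/w2.png',o)
```

```text
[538.11945039 141.77716685  87.58300197]
```

View pics/w2.png

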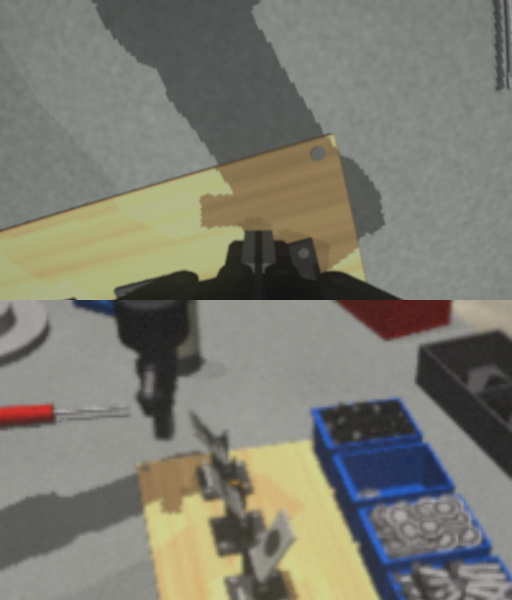

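The fingertip (lower view, (163,435)) stands in front of the tag's edge (195,415) with a gap. Push slowly.

Emit:
{"op": "carry_out", "data": {"commands": [{"delta_pos":[0.02,-0.003,0],"angular":[0,0,0],"fingers":0},{"delta_pos":[0.036,-0.005,0],"angular":[0,0,0],"fingers":0},{"delta_pos":[0.05,-0.007,0],"angular":[0,0,0],"fingers":0},{"delta_pos":[0.064,-0.009,0],"angular":[0,0,0],"fingers":0},{"delta_pos":[0.078,-0.011,0],"angular":[0,0,0],"fingers":0},{"delta_pos":[0.092,-0.013,0],"angular":[0,0,0],"fingers":0},{"delta_pos":[0.106,-0.015,0],"angular":[0,0,0],"fingers":0},{"delta_pos":[0.118,-0.017,0],"angular":[0,0,0],"fingers":0}]}}

```text
t: 3.15
tcp_pos: [598.0, 131.7, 87.2]
tool_rot: [-3.141, 0.0, 2.712]
contact_force: [0.5, -0.8, -0.3]
grip_width: -0.2
grip_force: 0.0
```

Emit:
{"op": "carry_out", "data": {"commands": [{"delta_pos":[0,0,0],"angular":[0,0,0],"fingers":0},{"delta_pos":[0,0,0],"angular":[0,0,0],"fingers":0},{"delta_pos":[-0.02,0.003,0],"angular":[0,0,0],"fingers":0},{"delta_pos":[-0.04,0.006,0.04],"angular":[0,0,0],"fingers":0},{"delta_pos":[-0.06,0.009,0.1],"angular":[0,0,0],"fingers":0},{"delta_pos":[-0.08,0.012,0.18],"angular":[0,0,0],"fingers":0},{"delta_pos":[-0.08,0.012,0.2],"angular":[0,0,0],"fingers":0}]}}

```text
t: 3.85
tcp_pos: [557.2, 139.4, 191.5]
tool_rot: [3.137, 0.004, 2.714]
contact_force: [0.3, 0.5, 0.5]
grip_width: -0.2
grip_force: 0.0
```

```bash
cat > chk.py <<'E'
from h import *
import sys
print(status.observe()['tcp_pos'])
for n in ('top','side'):
    d=get(n,sys.argv[1]+n+'.png')
    v,u=np.mgrid[0:384,0:512]
    K=np.array([[d['fx'],0,d['cx']],[0,d['fy'],d['cy']],[0,0,1.]])
    p=cv2.undistortPoints(np.stack([u.ravel(),v.ravel()],-1).astype(float)[:,None],K,np.array([d['k1'],0,0,0.]))[:,0]
    Rm,cc=cam(d); P=((np.c_[p,np.ones(len(p))]*d['depth'].reshape(-1,1))@Rm.T+cc).reshape(384,512,3)
    z=P[...,2]
    mk=((z>85)&(z<125)&(P[...,0]>450)&(P[...,0]<670)&(abs(P[...,1])<260)).astype(np.uint8)
    k,l,st,ce=cv2.connectedComponentsWithStats(mk)
    for i in range(1,k):
        if st[i,4]>8:
            q=P[l==i]; top=q[q[:,2]>q[:,2].max()-8]
            print(n,st[i,4],ce[i].round(),'edge',top.mean(0).round())
E
python3 chk.py a
```

```text
[557.24490258 139.36685413 191.53902436]
top 104 [196. 176.] edge [633. 125. 105.]
top 133 [271. 186.] edge [605. -69. 105.]
top 98 [230. 200.] edge [558.  40. 104.]
top 96 [308. 211.] edge [ 530. -158.  103.]
side 71 [244. 148.] edge [631. 125. 103.]
side 59 [233. 170.] edge [557.  35. 103.]
side 112 [259. 191.] edge [602. -71. 103.]
side 98 [247. 222.] edge [ 528. -162.  103.]
```

The bushes tag now leans back (edge at x = 632). Next, move over to the front of the bolts tag.

Emit:
{"op": "carry_out", "data": {"commands": [{"delta_pos":[-0.124,-0.586,0],"angular":[0,0,0],"fingers":0},{"delta_pos":[-0.124,-0.586,0],"angular":[0,0,0],"fingers":0},{"delta_pos":[-0.124,-0.586,0],"angular":[0,0,0],"fingers":0},{"delta_pos":[-0.124,-0.586,0],"angular":[0,0,0],"fingers":0},{"delta_pos":[-0.124,-0.586,0],"angular":[0,0,0],"fingers":0},{"delta_pos":[-0.124,-0.586,0],"angular":[0,0,0],"fingers":0},{"delta_pos":[-0.124,-0.586,0],"angular":[0,0,0],"fingers":0},{"delta_pos":[-0.124,-0.586,0],"angular":[0,0,0],"fingers":0}]}}

```text
t: 4.75
tcp_pos: [493.6, -156.5, 185.7]
tool_rot: [-3.141, -0.003, 2.707]
contact_force: [0.1, 0.8, -0.2]
grip_width: 0.1
grip_force: 0.0
```

Emit:
{"op": "carry_out", "data": {"commands": [{"delta_pos":[0,0,0],"angular":[0,0,0],"fingers":0},{"delta_pos":[0,0,0],"angular":[0,0,0],"fingers":0}]}}

```text
t: 4.95
tcp_pos: [495.5, -152.9, 186.6]
tool_rot: [3.141, -0.002, 2.715]
contact_force: [0.1, 0.0, -0.4]
grip_width: 0.4
grip_force: 0.0
```

Emit:
{"op": "carry_out", "data": {"commands": [{"delta_pos":[-0.002,-0.002,-0.07],"angular":[0,0,0],"fingers":0},{"delta_pos":[-0.002,-0.002,-0.13],"angular":[0,0,0],"fingers":0},{"delta_pos":[-0.002,-0.002,-0.175],"angular":[0,0,0],"fingers":0},{"delta_pos":[-0.002,-0.002,-0.198],"angular":[0,0,0],"fingers":0},{"delta_pos":[-0.002,-0.002,-0.198],"angular":[0,0,0],"fingers":0},{"delta_pos":[-0.002,-0.002,-0.198],"angular":[0,0,0],"fingers":0}]}}

```text
t: 5.55
tcp_pos: [495.1, -155.7, 88.9]
tool_rot: [3.141, 0.001, 2.713]
contact_force: [0.6, 0.5, -1.0]
grip_width: 0.2
grip_force: 0.0
```

Emit:
{"op": "carry_out", "data": {"commands": [{"delta_pos":[0.02,-0.003,0],"angular":[0,0,0],"fingers":0},{"delta_pos":[0.036,-0.005,0],"angular":[0,0,0],"fingers":0},{"delta_pos":[0.05,-0.007,0],"angular":[0,0,0],"fingers":0},{"delta_pos":[0.064,-0.009,0],"angular":[0,0,0],"fingers":0},{"delta_pos":[0.078,-0.011,0],"angular":[0,0,0],"fingers":0},{"delta_pos":[0.092,-0.013,0],"angular":[0,0,0],"fingers":0},{"delta_pos":[0.106,-0.015,0],"angular":[0,0,0],"fingers":0},{"delta_pos":[0.118,-0.017,0],"angular":[0,0,0],"fingers":0}]}}

```text
t: 6.35
tcp_pos: [554.0, -164.6, 88.2]
tool_rot: [-3.142, -0.0, 2.712]
contact_force: [0.5, 0.3, -0.2]
grip_width: -0.1
grip_force: 0.0
```

Emit:
{"op": "carry_out", "data": {"commands": [{"delta_pos":[0,0,0],"angular":[0,0,0],"fingers":0},{"delta_pos":[0,0,0],"angular":[0,0,0],"fingers":0},{"delta_pos":[-0.02,0.003,0],"angular":[0,0,0],"fingers":0},{"delta_pos":[-0.04,0.006,0.04],"angular":[0,0,0],"fingers":0},{"delta_pos":[-0.06,0.009,0.1],"angular":[0,0,0],"fingers":0},{"delta_pos":[-0.08,0.012,0.18],"angular":[0,0,0],"fingers":0},{"delta_pos":[-0.08,0.012,0.22],"angular":[0,0,0],"fingers":0},{"delta_pos":[-0.08,0.012,0.22],"angular":[0,0,0],"fingers":0}]}}

```text
t: 7.15
tcp_pos: [514.0, -159.2, 201.6]
tool_rot: [3.141, 0.006, 2.711]
contact_force: [0.2, 1.1, 0.0]
grip_width: 0.2
grip_force: 0.0
```

```bash
python3 chk.py b
```

```text
[ 513.99290044 -159.16812921  201.62987005]
top 138 [195. 176.] edge [633. 127. 104.]
top 137 [271. 186.] edge [604. -68. 104.]
top 115 [309. 191.] edge [ 589. -167.  103.]
top 98 [230. 200.] edge [558.  39. 104.]
side 34 [246. 148.] edge [630. 119. 103.]
side 111 [259. 191.] edge [602. -71. 103.]
side 144 [269. 218.] edge [ 587. -171.  103.]
```

View pics/bside.png

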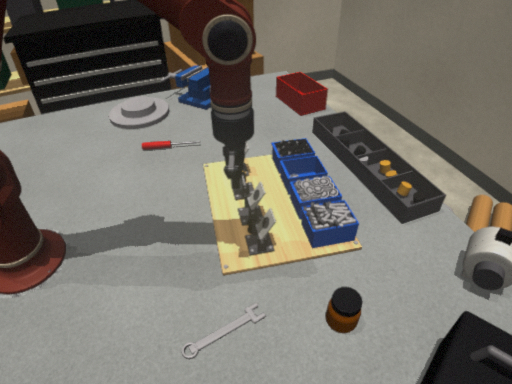

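The bolts tag at (265,220) and the bearings tag at (258,192) lean back. Depth puts the bushes tag back as well and the few tag forward. The arm is clear of everything, so I'm handing in.

```bash
python3 -c "
from h import *
print(workorder.sign_off())"
```

```text
the job is handed in; nothing more can be done
None
```

I pushed the bushes and bolts tags back; the last camera check showed the tags of all three full bins leaning back and the nearly empty bin's tag still leaning forward, and I handed the job in at about 7 s with the arm clear of everything.

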